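# Set out the colour-mixing station

## Robot

A 6-joint arm with a two-finger parallel gripper is mounted at the origin on the work surface. World frame = base frame: x ahead of the robot, y to its left, z up, the work surface at z = 0. Lengths are in m, angles in rad, forces in N, time in s.
With the tool pointing down it reaches from about 0.3 to 0.875 m from the base axis. Payload 6.4 kg.
Tool frame: the origin (TCP) lies at the very end of the fingers, on their centre line; the grasp point (between the pads) lies 19 mm behind it; z points along the fingers, y is the line along which they close (so a half turn about z gives the same grasp; the last joint's range is limited). The gripper opens to 85 mm and grips with 20 to 120 N. Pads are 22 mm wide; open, the fingers measure 114 mm over their backs; the gripper's body (76 mm by 85 mm) begins 54 mm behind the grasp point. The pads swing forward as they close: fully open they stand 13 mm farther back than shut.
Start: joints at [0.901, 0.181, 1.607, -0, 1.354, -0.206], TCP at [0.257, 0.514, 0.231] pointing down, gripper open.
Joint ranges: [-2.99, 2.99], [-0.89, 2.07], [0.3, 2.58], [-1.14, 4.28], [0, 2.63], [-3.12, 3.12]. Speed limits (rad/s): [2.57, 2.57, 3.01, 3.14, 3.14, 3.14].

## Interface

Orientations are given as a unit quaternion [w, x, y, z].
In Python, from bench import telemetry, camera, ctrl, spotter gives the robot as it stands.
- The arm moves only by the tool send_rows, never from a script. Its argument "series" is a list of rows, each a list of 3 entries, a list of its own where there are three numbers: the turn, a rotation vector about the world's x, y, z in degrees, then the shift along the world's x, y, z in mm, then the closure, from -1 (fully open) to 1 (shut), so that 0 is half open. In form: [[[rx, ry, rz], [dx, dy, dz], gripper], ...]. A call has 1 to 10 rows; each row is the pose to reach, as a shift and turn from the pose commanded when the call began; what a row does not reach only later rows make up. A row lasts 1/8 s, in which the tool goes at most 62.5 mm and 10.7 degrees, less where a joint would pass 70% of its speed; a pose out of reach is approached as far as the arm can. A call with a gripper value outside its range is refused whole. The fingers move at their own pace and stop on an object; the grip force is fixed at half the most. Time passes only in rows, so rows that repeat a pose let the fingers close. It gives the time, the measured TCP pose, the force, the opening and the grip force at its end, in the units of the state.
- telemetry.get_obs(): the state, without advancing time (a new reading comes with each control period).
- camera(name): name is "scene" or "top"; returns a dict with "pixels" (384x512x3 uint8, red, green, blue), "camera_matrix" (3x3 intrinsics, pixels), "xyz" and "orientation" of the camera in the world. Camera axes: x right, y up, looking along -z (the intrinsics and any distortion apply to the point x, -y, -z); pixel columns grow to the right and rows downward; lengths in m; the calibration is good to about 2 mm. A picture is of the moment at which its call begins. There is no depth.
- ctrl.hand_in(): hands the job in; it is judged then, once.
Trained networks look in the newest picture that a camera, given by its name, has taken for a name from the list of things; names that differ only in an ending like _2 or _b are one class to them, and where a whole thing is asked for, a point or a joint stands for the part that bears it (a point fixed in the world has none). Each returns a list of dicts, best first, with "conf" (0 to 1); they miss things now and then, are a little off and sometimes report something else, mostly with a low value. They report only what shows in the picture. A call takes as long as a camera call.
- spotter.boxes_of(thing, camera): "xyz" ([x, y, z] in m, in world coordinates, good to about 4 mm: the middle of the surface that is visible of it).
- spotter.landmark_of(thing, camera): "xyz" ([x, y, z] in m, in world coordinates, good to about 4 mm: a listed point, or the origin of a listed thing).
The state is a dict: "time_s": time; "q": joint angles; "dq": joint speeds; "joint_efforts": joint torques, N m; "eef_pos": TCP position; "eef_rot": TCP orientation; "wrist_force": force on the tool from outside, world axes, zero at the start; "torque": the same for the moment, N m; "opening": opening from 0.0 (shut) to 1.0 (fully open); "grasp_force": force on a finger pad.
Only numpy, scipy, OpenCV 4.12 (cv2) and the standard library are available. Lean on these libraries where they do the work, as an engineer would, in place of code of your own. Each camera call takes 0.05 s, during which the arm holds its last target. There are 200 camera calls.

## Task

Set out the salon's colour-mixing station: stand each bottle in the drip tray of its cap's colour, turned lengthwise with the tray so that it stands flat on the tray's floor, and stand the empty black mixing pot in the middle of the ring on the scale. Keep the bottles and pot upright throughout, and leave the grey tub and the black carton where they are.

Things in the scene. Friction and masses are not known exactly. Their poses are not given: they have to be found in the camera images.
- bottle_red_mid (a point): small white oblong bottle with a red screw cap and a red band; 64 mm long (its x), 38 mm wide between its two flat sides (its y), 80 mm tall in all, of which the straight body is the lowest 56 mm and the cap (28 mm across) the top 20 mm; loose, about 150 g, standing upright. This point is on its centre line half-way up, 40 mm above its underside; z up. Both ways round along x are alike.
- bottle_blue_mid (a point): small white oblong bottle with a blue screw cap and a blue band; 64 mm long (its x), 38 mm wide between its two flat sides (its y), 80 mm tall in all, of which the straight body is the lowest 56 mm and the cap (28 mm across) the top 20 mm; loose, about 150 g, standing upright. This point is on its centre line half-way up, 40 mm above its underside; z up. Both ways round along x are alike.
- bottle_yellow_mid (a point): small white oblong bottle with a yellow screw cap and a yellow band; 64 mm long (its x), 38 mm wide between its two flat sides (its y), 80 mm tall in all, of which the straight body is the lowest 56 mm and the cap (28 mm across) the top 20 mm; loose, about 150 g, standing upright. This point is on its centre line half-way up, 40 mm above its underside; z up. Both ways round along x are alike.
- tray_red: fixed red rectangular drip tray, 88 mm long (its x) by 62 mm wide (its y) outside, walls and floor 4 mm thick, rim 12 mm above the table, so the inside is 80 x 54 mm, 8 mm deep: a bottle fits only lengthwise. Origin: centre of its underside, on the table; z up.
- tray_blue: fixed blue rectangular drip tray, 88 mm long (its x) by 62 mm wide (its y) outside, walls and floor 4 mm thick, rim 12 mm above the table, so the inside is 80 x 54 mm, 8 mm deep: a bottle fits only lengthwise. Origin: centre of its underside, on the table; z up.
- tray_yellow: fixed yellow rectangular drip tray, 88 mm long (its x) by 62 mm wide (its y) outside, walls and floor 4 mm thick, rim 12 mm above the table, so the inside is 80 x 54 mm, 8 mm deep: a bottle fits only lengthwise. Origin: centre of its underside, on the table; z up.
- pot_mid (a point): empty black round mixing pot, straight sided, 60 mm across, 60 mm tall, wall 4 mm, open at the top; loose, about 90 g. This point is on its axis half-way up, 30 mm above its underside; z up.
- scale_top (a point): fixed silver digital scale, 110 mm wide (its y), with a black round weighing plate 104 mm across; a white ring outline on it, 82 to 88 mm across, marks the middle. This point is the centre of the plate's top surface, 24 mm above the table; z up. The silver case is 18 mm high and reaches 55 mm from this point to -x and both y sides, and 99 mm to +x, where the blue display is.
- tub: bystander: grey round tub with a silver lid, 64 mm across, 50 mm tall, loose. Origin: centre of its underside.
- carton: bystander: near-black carton with a brass-coloured band, 42 x 42 mm, 60 mm tall, loose. Origin: centre of its underside.

How it is judged:
At the end, for the whole second after the job is handed in: Each bottle upright on the floor of its own colour's tray, centre within 12 mm and length within 20 degrees of the tray's; pot upright on the scale's plate, axis within 14 mm of the ring's centre; all at rest; tub and carton standing within 20 mm of where they were (horizontal distance between bottle_red_mid and tray_red below 0.012 m and z of bottle_red_mid in the frame of tray_red between 0.04 and 0.048 m and angle between each of bottle_red_mid, bottle_blue_mid, bottle_yellow_mid, pot_mid's own z axis and vertical below 0.1 rad and linear speed of each of bottle_red, bottle_blue, bottle_yellow, pot below 0.02 m/s and angle between the x axis of bottle_red_mid and the x axis of tray_red, either way round below 0.35 rad and horizontal distance between bottle_blue_mid and tray_blue below 0.012 m and z of bottle_blue_mid in the frame of tray_blue between 0.04 and 0.048 m and angle between the x axis of bottle_blue_mid and the x axis of tray_blue, either way round below 0.35 rad and horizontal distance between bottle_yellow_mid and tray_yellow below 0.012 m and z of bottle_yellow_mid in the frame of tray_yellow between 0.04 and 0.048 m and angle between the x axis of bottle_yellow_mid and the x axis of tray_yellow, either way round below 0.35 rad and horizontal distance between pot_mid and scale_top below 0.014 m and z of pot_mid in the frame of scale_top between 0.026 and 0.034 m and angle between each of tub, carton's own z axis and vertical below 0.15 rad and distance of each of tub, carton from where it was at the start of the episode below 0.02 m); the robot touches nothing.
It fails at once if a bottle or the pot is tipped over (more than 40 degrees) (angle between any of bottle_red_mid, bottle_blue_mid, bottle_yellow_mid, pot_mid's own z axis and vertical above 0.7 rad).
It fails at once if the tub is pushed more than 20 mm from its place (distance of tub from where it was at the start of the episode above 0.02 m).
It fails at once if the carton is pushed more than 20 mm from its place (distance of carton from where it was at the start of the episode above 0.02 m).
It also fails if it takes over 120 s, if anything falls off the work surface, if the arm or the gripper's body presses on something with over 40 N, if the wrist force passes 120 N, or if a joint passes its speed limit or range.

## Working session

There is one attempt and no reset: what is moved stays moved. The work goes in short steps, Python scripts to look and compute and a tool call to move; the robot and the scene stay as the last step left them, time stands still between calls to the robot, and variables do not carry over. Pictures are saved under pics/ and viewed, at most 14 in all, crops included, and the job is handed in when it is done.

Besides the shell and the picture viewer there is one more tool, called after "Request:" by a JSON object that holds its "op" and its "data". send_rows: Moves the arm, as the interface text tells. Its arguments: {"type":"object","properties":{"series":{"type":"array","items":{"type":"array"}}},"required":["series"]}

```bash
mkdir -p pics; ls
python3 - <<'E'
from bench import telemetry, camera, ctrl, spotter
import cv2,numpy as np
for c in ("top","scene"):
    d=camera(c); cv2.imwrite(f"pics/{c}0.png",cv2.cvtColor(d["pixels"],cv2.COLOR_RGB2BGR))
    print(c,np.round(d["camera_matrix"],1).tolist(),np.round(d["xyz"],3),np.round(d["orientation"],4),[k for k in d])
    for t in "bottle_red_mid bottle_blue_mid bottle_yellow_mid tray_red tray_blue tray_yellow pot_mid scale_top tub carton".split():
        print(t,[(np.round(r["xyz"],3).tolist(),round(r["conf"],2)) for r in spotter.landmark_of(t,c)[:2]])
print(telemetry.get_obs())
E
```

```text
pics
top [[446.4, 0.0, 261.0], [0.0, 446.4, 189.2], [0.0, 0.0, 1.0]] [ 0.321 -0.011  1.091] [ 0.7102  0.0769 -0.0616 -0.6971] ['pixels', 'camera_matrix', 'xyz', 'orientation']
bottle_red_mid [([0.387, -0.222, 0.042], 0.56)]
bottle_blue_mid [([0.391, 0.222, 0.04], 0.84)]
bottle_yellow_mid [([0.459, 0.063, 0.038], 0.87)]
tray_red [([0.657, -0.103, -0.001], 0.88)]
tray_blue [([0.517, 0.359, 0.0], 0.96)]
tray_yellow [([0.528, -0.369, -0.002], 0.94)]
pot_mid [([0.472, -0.074, 0.029], 0.78)]
scale_top [([0.644, 0.16, 0.022], 0.87)]
tub [([0.522, -0.237, -0.002], 0.65)]
carton [([0.54, 0.244, 0.001], 0.86)]
scene [[434.6, 0.0, 255.0], [0.0, 434.6, 189.7], [0.0, 0.0, 1.0]] [1.572 0.207 0.748] [0.5632 0.295  0.3738 0.6754] ['pixels', 'camera_matrix', 'xyz', 'orientation']
bottle_red_mid [([0.392, -0.222, 0.041], 0.53)]
bottle_blue_mid [([0.394, 0.218, 0.041], 0.76)]
bottle_yellow_mid [([0.46, 0.06, 0.042], 0.93)]
tray_red [([0.656, -0.102, 0.001], 0.95), ([0.542, 0.244, -0.0], 0.62)]
tray_blue [([0.519, 0.359, 0.002], 0.67)]
tray_yellow [([0.533, -0.366, -0.004], 0.82), ([0.394, 0.221, 0.043]
[... 215 characters left out ...]
0.042], 0.49)]
{'time_s': 1.1, 'q': array([ 9.00713867e-01,  1.80765021e-01,  1.60700004e+00,  1.19094638e-06,
        1.35376238e+00, -2.06274740e-01]), 'dq': array([-0.00078572,  0.00159533, -0.00102055, -0.00035116,  0.00149321,
        0.0012934 ]), 'joint_efforts': array([-5.47367199e-04, -4.44857454e+01, -3.51675045e+01, -2.29414081e-04,
        7.09214764e-04, -9.68014831e-06]), 'eef_pos': array([0.25721934, 0.51429188, 0.23130813]), 'eef_rot': array([1.33096388e-05, 2.29830958e-01, 9.73230563e-01, 2.97761112e-05]), 'wrist_force': array([ 0.54235524,  0.50354065, -0.34535789]), 'torque': array([-0.02277419,  0.01971678, -0.01547612]), 'grasp_force': 0.0, 'opening': 0.9996510719650241}
```

```bash
cat > h.py <<'E'
from bench import telemetry, camera, ctrl, spotter
import cv2,numpy as np
from scipy.spatial.transform import Rotation as R
def proj(d,P):
    q=d["orientation"];r=R.from_quat([q[1],q[2],q[3],q[0]])
    p=r.inv().apply(np.asarray(P,float)-d["xyz"])*[1,-1,-1]
    uv=p@np.asarray(d["camera_matrix"]).T
    return uv[:,:2]/uv[:,2:]
def ortho(d,z,x0,x1,y0,y1,s=1.0):
    # image: rows down = -x world, cols right = -y world, s px per mm
    W,H=int((y1-y0)*1000*s),int((x1-x0)*1000*s)
    c=np.float32([[x1,y1,z],[x1,y0,z],[x0,y0,z],[x0,y1,z]])
    M=cv2.getPerspectiveTransform(np.float32([[0,0],[W,0],[W,H],[0,H]]),proj(d,c).astype(np.float32))
    return cv2.warpPerspective(d["pixels"],M,(W,H),flags=cv2.WARP_INVERSE_MAP|cv2.INTER_CUBIC)
def save(n,im,f=1): cv2.imwrite(f"pics/{n}.png",cv2.cvtColor(cv2.resize(im,None,fx=f,fy=f,interpolation=cv2.INTER_CUBIC),cv2.COLOR_RGB2BGR))
E
python3 - <<'E'
from h import *
d=camera("top")
save("top1",ortho(d,0.012,0.3,0.75,-0.45,0.45,0.88))
crops=[]
for x,y in [(.39,-.222),(.392,.22),(.46,.062)]:
    crops.append(ortho(d,0.056,x-.06,x+.06,y-.06,y+.06,2))
save("bot",np.hstack(crops))
d=camera("scene"); save("scene1",d["pixels"],1.5)
E
```

```text
(no output)
```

View pics/top1.png

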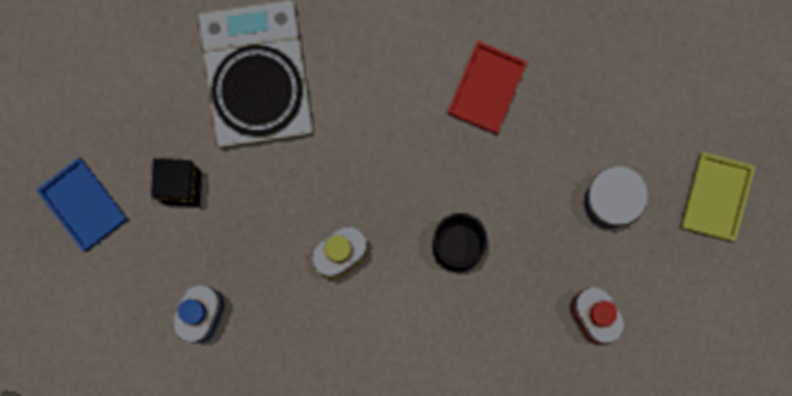

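View pics/bot.png

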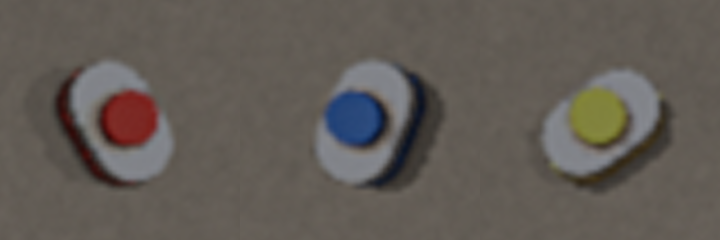

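View pics/scene1.png

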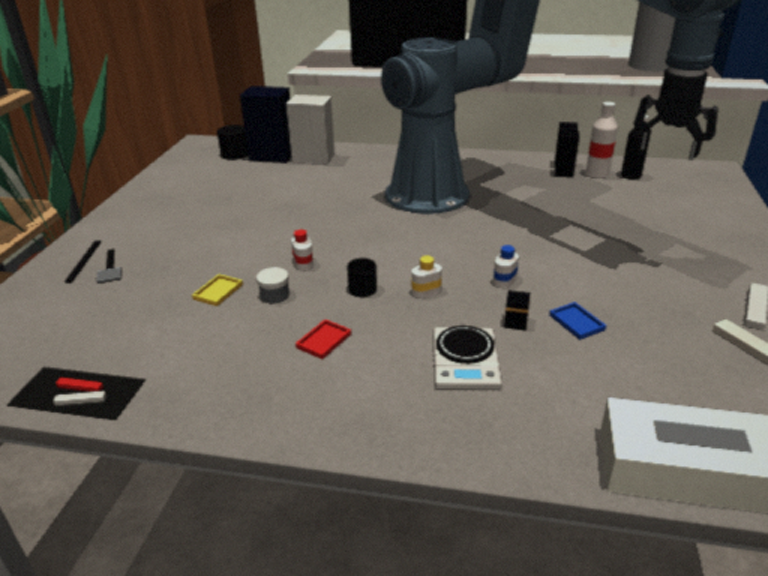

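Run:
```python
from h import *
d=camera("top"); d2=camera("scene")
s=2
def w(p,x1,y1): return (round(x1-p[1]/s/1000,4),round(y1-p[0]/s/1000,4))
def ang(rect):  # yaw (deg) of long axis in world
    b=cv2.boxPoints(rect); e=[b[1]-b[0],b[2]-b[1]]; e=max(e,key=np.linalg.norm)
    return np.degrees(np.arctan2(-e[0],-e[1]))%180
hue={"red":(0,8),"blue":(105,125),"yellow":(24,36)}
def lm(t):
    o=[]
    for c in("top","scene"):
        r=spotter.landmark_of(t,c)
        if r:o.append(np.round(r[0]["xyz"],3).tolist())
    return o
def fit(x,y,z,f,r=.07):
    im=ortho(d,z,x-r,x+r,y-r,y+r,s); hsv=cv2.cvtColor(im,cv2.COLOR_RGB2HSV)
    m=f(hsv).astype(np.uint8)
    n,l,st,_=cv2.connectedComponentsWithStats(m); k=1+np.argmax(st[1:,4])
    c=max(cv2.findContours((l==k).astype(np.uint8),0,2)[0],key=cv2.contourArea)
    h=cv2.convexHull(c); rc=cv2.minAreaRect(h); M=cv2.moments(h)
    return w(rc[0],x+r,y+r),w((M['m10']/M['m00'],M['m01']/M['m00']),x+r,y+r),np.round(np.array(rc[1])/s,1),round(ang(rc),1)
col=lambda c:(lambda h:(h[...,0]>=hue[c][0])&(h[...,0]<=hue[c][1])&(h[...,1]>110)&(h[...,2]>50))
for c,b,t in [("red",(.39,-.222),(.657,-.102)),("blue",(.392,.22),(.518,.359)),("yellow",(.46,.062),(.53,-.368))]:
    print(c,"tray",*fit(*t,.012,col(c)),lm("tray_"+c))
    f=lambda h:((h[...,1]<60)&(h[...,2]>115))|(col(c)(h)&(h[...,2]>90))
    print(c,"bottle",*fit(*b,.057,f),lm(f"bottle_{c}_mid"))
print("pot",*fit(.471,-.072,.060,lambda h:h[...,2]<40,.06),lm("pot_mid"))
print("plate",*fit(.645,.159,.024,lambda h:h[...,2]<50,.06),lm("scale_top"))
print("tub",*fit(.522,-.24,.05,lambda h:(h[...,1]<60)&(h[...,2]>115)),lm("tub"))
print("carton",*fit(.54,.243,.06,lambda h:h[...,2]<40),lm("carton"))
```

```text
red tray (0.6509, -0.1033) (0.651, -0.1033) [63.3 91. ] 157.2 [[0.655, -0.106, -0.003], [0.655, -0.1, -0.001]]
red bottle (0.3894, -0.2231) (0.3898, -0.2229) [61.8 38.3] 29.7 [[0.392, -0.222, 0.04], [0.389, -0.221, 0.041]]
blue tray (0.518, 0.3575) (0.5179, 0.3575) [90.  62.6] 37.6 [[0.519, 0.355, -0.003], [0.519, 0.359, 0.0]]
blue bottle (0.4073, 0.2114) (0.406, 0.2124) [37.6 26.6] 62.7 [[0.393, 0.215, 0.042], [0.395, 0.218, 0.039]]
yellow tray (0.5264, -0.365) (0.5264, -0.365) [64.3 89.6] 165.1 [[0.527, -0.367, 0.003], [0.532, -0.367, -0.003]]
yellow bottle (0.4472, 0.0734) (0.4496, 0.0728) [40.2 29.5] 51.5 [[0.458, 0.063, 0.037]]
pot (0.4674, -0.0686) (0.4675, -0.0688) [57.  63.1] 153.4 [[0.471, -0.075, 0.031], [0.474, -0.072, 0.03]]
plate (0.6447, 0.1569) (0.6447, 0.1568) [77.8 77.9] 110.6 [[0.644, 0.162, 0.023], [0.644, 0.157, 0.023]]
tub (0.5218, -0.2442) (0.5215, -0.2442) [61.5 61.5] 90.0 [[0.524, -0.239, -0.001], [0.522, -0.246, 0.002]]
carton (0.5325, 0.2375) (0.5324, 0.2378) [54.  50.1] 86.3 [[0.538, 0.247, -0.003], [0.542, 0.245, 0.001]]
```

Run:
```python
from h import *
d=camera("top"); s=2; r=.055
for c,x,y in [("red",.39,-.222),("blue",.394,.217),("yellow",.459,.063)]:
    im=ortho(d,.057,x-r,x+r,y-r,y+r,s); hsv=cv2.cvtColor(im,cv2.COLOR_RGB2HSV)
    m=((hsv[...,1]<60)&(hsv[...,2]>108)).astype(np.uint8)
    m=cv2.morphologyEx(m,cv2.MORPH_OPEN,np.ones((3,3)))
    h=cv2.convexHull(cv2.findNonZero(m)); rc=cv2.minAreaRect(h)
    b=cv2.boxPoints(rc); e=max([b[1]-b[0],b[2]-b[1]],key=np.linalg.norm)
    print(c,x+r-rc[0][1]/s/1000,y+r-rc[0][0]/s/1000,np.array(rc[1])/s,np.degrees(np.arctan2(-e[0],-e[1]))%180)
    print(np.percentile(hsv[...,2],[50,95]), [np.round(v["xyz"],3).tolist() for v in spotter.landmark_of(f"bottle_{c}_mid","top")])
```

```text
red 0.38992647552490234 -0.2235441131591797 [62.93997955 39.44467163] 30.963745
[ 98. 136.] [[0.39, -0.222, 0.04]]
blue 0.39185833740234377 0.21940129852294923 [39.54854202 62.57992172] 157.89055
[ 98. 136.] [[0.39, 0.218, 0.04]]
yellow 0.45952027130126955 0.062371623992919914 [39.0592041  63.47121048] 125.537674
[ 98. 137.] [[0.457, 0.061, 0.039]]
```

Request:
{"op": "send_rows", "data": {"series": [[[0, 0, 4.6], [135, -295, -100], -1], [[0, 0, 4.6], [135, -295, -100], -1], [[0, 0, 4.6], [135, -295, -100], -1], [[0, 0, 4.6], [135, -295, -100], -1], [[0, 0, 4.6], [135, -295, -100], -1], [[0, 0, 4.6], [135, -295, -100], -1], [[0, 0, 4.6], [135, -295, -100], -1], [[0, 0, 4.6], [135, -295, -100], -1], [[0, 0, 4.6], [135, -295, -100], -1]]}}

```text
time_s: 3.62
eef_pos: [0.3921, 0.2204, 0.1317]
eef_rot: [0.0, 0.19, 0.982, 0.0]
wrist_force: [-0.5, 0.3, -0.6]
opening: 0.995
grasp_force: 0.0
```

Run:
```python
from h import *
d=camera("scene"); x,y=proj(d,[[.392,.219,.05]])[0].astype(int)
save("s2",d["pixels"][max(0,y-90):y+70,x-100:x+100],3); o=telemetry.get_obs();print(o["eef_pos"],o["eef_rot"])
```

```text
[0.39202662 0.22031831 0.13169808] [3.07169045e-04 1.89685192e-01 9.81844886e-01 2.30245134e-04]
```

View pics/s2.png

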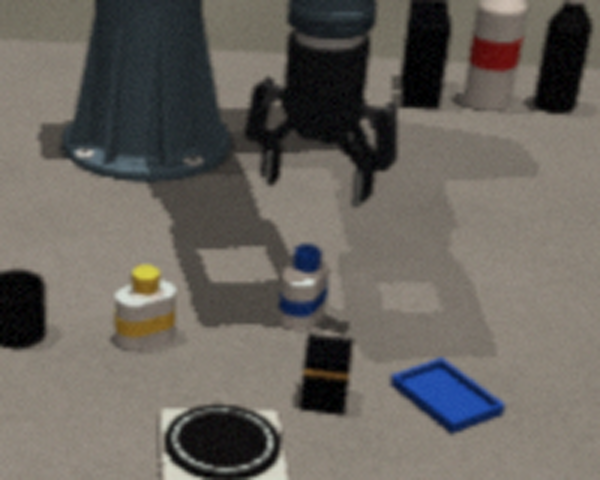

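The gripper (fingers at ~(270,175) and (362,195)) straddles the blue bottle at (305,285), so I'm descending and grasping.

Request:
{"op": "send_rows", "data": {"series": [[[0, 0, 0], [0, -1, -40], -1], [[0, 0, 0], [0, -1, -80], -1], [[0, 0, 0], [0, -1, -105], -1], [[0, 0, 0], [0, -1, -113], -1], [[0, 0, 0], [0, -1, -113], -1], [[0, 0, 0], [0, -1, -113], 1], [[0, 0, 0], [0, -1, -113], 1], [[0, 0, 0], [0, -1, -113], 1], [[0, 0, 0], [0, -1, -113], 1], [[0, 0, 0], [0, -1, -113], 1]]}}

```text
time_s: 4.92
eef_pos: [0.3931, 0.2185, 0.0192]
eef_rot: [0.001, 0.191, 0.982, 0.0]
wrist_force: [-1.0, -0.1, 6.3]
opening: 0.438
grasp_force: 60.7
```

Request:
{"op": "send_rows", "data": {"series": [[[0, 0, 0], [0, 0, 0], 1], [[0, 0, 0], [0, 0, 0], 1], [[0, 0, 0], [0, 0, 0], 1], [[0, 0, 0], [0, 0, 10], 1], [[0, 0, 0], [0, 0, 30], 1], [[0, 0, 0], [0, 0, 60], 1], [[0, 0, 0], [0, 0, 90], 1], [[0, 0, 0], [0, 0, 110], 1], [[0, 0, 0], [0, 0, 110], 1]]}}

```text
time_s: 6.05
eef_pos: [0.3934, 0.2186, 0.1301]
eef_rot: [0.002, 0.191, 0.982, 0.001]
wrist_force: [-0.2, 0.3, -1.6]
opening: 0.438
grasp_force: 60.2
```

Request:
{"op": "send_rows", "data": {"series": [[[0, 0, 4], [8, 9, 0], 1], [[0, 0, 12], [25, 28, 0], 1], [[0, 0, 20], [42, 46, 0], 1], [[0, 0, 28], [58, 65, 0], 1], [[0, 0, 36], [75, 83, 0], 1], [[0, 0, 44], [92, 102, 0], 1], [[0, 0, 52], [108, 120, 0], 1], [[0, 0, 59.5], [125, 139, 0], 1], [[0, 0, 59.5], [125, 139, 0], 1], [[0, 0, 59.5], [125, 139, 0], 1]]}}

```text
time_s: 7.3
eef_pos: [0.516, 0.3566, 0.1268]
eef_rot: [-0.001, -0.321, 0.947, -0.0]
wrist_force: [0.0, -0.9, -1.8]
opening: 0.435
grasp_force: 60.1
```

Run:
```python
from h import *
d=camera("top");save("t3",np.hstack([ortho(d,0.012,.44,.60,.27,.45,2),ortho(d,0.15,.44,.60,.27,.45,2)]))
d=camera("scene"); x,y=proj(d,[[.518,.358,.08]])[0].astype(int)
save("s3",d["pixels"][max(0,y-90):y+70,x-100:x+100],3)
for c in("top","scene"): print([(np.round(r["xyz"],3).tolist(),r["conf"]) for r in spotter.landmark_of("bottle_blue_mid",c)])
o=telemetry.get_obs();print(o["eef_pos"],o["eef_rot"])
```

```text
[([0.515, 0.356, 0.144], 0.87)]
[([0.518, 0.356, 0.151], 0.97), ([0.521, 0.358, -0.002], 0.47)]
[0.51673037 0.35674136 0.12810619] [-2.99199364e-04 -3.21183022e-01  9.47017093e-01 -5.98476014e-05]
```

View pics/s3.png

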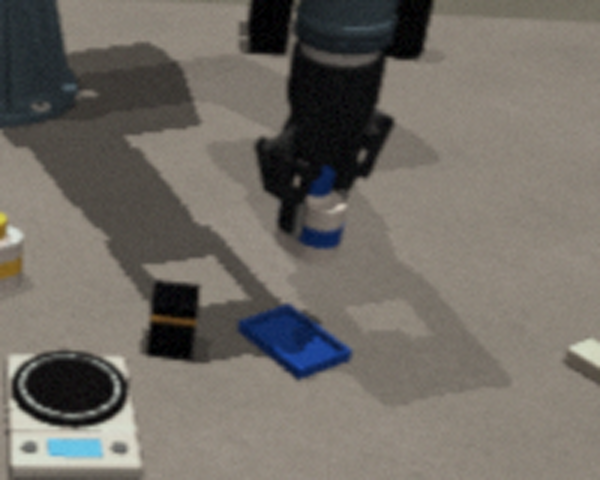

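The bottle hangs upright at (322,205) above the blue tray, at the right angle and within about 2 mm, so I'm lowering it.

Request:
{"op": "send_rows", "data": {"series": [[[0, 0, 0], [1, 1, -30], 1], [[0, 0, 0], [1, 1, -60], 1], [[0, 0, 0], [1, 1, -85], 1], [[0, 0, 0], [1, 1, -98], 1], [[0, 0, 0], [1, 1, -105], 1], [[0, 0, 0], [1, 1, -105], 1], [[0, 0, 0], [1, 1, -105], 0], [[0, 0, 0], [1, 1, -105], -1], [[0, 0, 0], [1, 1, -105], -1], [[0, 0, 0], [1, 1, -105], -1]]}}

```text
time_s: 8.75
eef_pos: [0.5183, 0.3583, 0.0234]
eef_rot: [0.0, -0.322, 0.947, 0.0]
wrist_force: [-0.8, 0.6, -0.3]
opening: 0.998
grasp_force: 0.0
```

Request:
{"op": "send_rows", "data": {"series": [[[0, 0, 0], [0, 0, 0], -1], [[0, 0, 0], [0, 0, 0], -1], [[0, 0, 0], [0, 0, 40], -1], [[0, 0, 0], [0, 0, 90], -1], [[0, 0, 0], [0, 0, 130], -1], [[0, 0, 0], [-50, -60, 130], -1], [[0, 0, 0], [-50, -100, 130], -1], [[0, 0, 0], [-50, -150, 130], -1], [[0, 0, 0], [-50, -150, 130], -1]]}}

```text
time_s: 9.88
eef_pos: [0.4682, 0.2057, 0.1535]
eef_rot: [0.0, -0.32, 0.947, -0.0]
wrist_force: [-0.8, 0.0, 0.8]
opening: 1.0
grasp_force: 0.0
```

Run:
```python
from h import *
for c in("top","scene"):
    d=camera(c)
    for t in("bottle_blue_mid","tray_blue","carton"): print(t,[(np.round(r["xyz"],3).tolist(),round(r["conf"],2)) for r in spotter.landmark_of(t,c)])
    x,y=proj(d,[[.518,.358,.04]])[0].astype(int)
    save("p4"+c,d["pixels"][y-50:y+50,x-60:min(512,x+60)],4)
o=telemetry.get_obs();print(o["eef_pos"],o["eef_rot"])
a,b=cv2.imread("pics/p4top.png"),cv2.imread("pics/p4scene.png"); cv2.imwrite("pics/p4.png",cv2.resize(np.hstack([a,b]),None,fx=.8,fy=.8))
```

```text
bottle_blue_mid [([0.523, -0.241, 0.002], 0.39), ([0.517, 0.358, 0.044], 0.35)]
tray_blue [([0.517, 0.36, -0.001], 0.65)]
carton [([0.458, 0.066, 0.038], 0.61), ([0.539, 0.248, 0.003], 0.45)]
bottle_blue_mid [([0.52, 0.357, 0.05], 0.88)]
tray_blue [([0.52, 0.358, 0.001], 0.48)]
carton [([0.539, 0.245, -0.003], 0.83), ([0.39, -0.222, 0.038], 0.19)]
[0.46810467 0.20911541 0.15314034] [-1.14320458e-04 -3.22321598e-01  9.46630219e-01  6.26435849e-05]
```

View pics/p4.png

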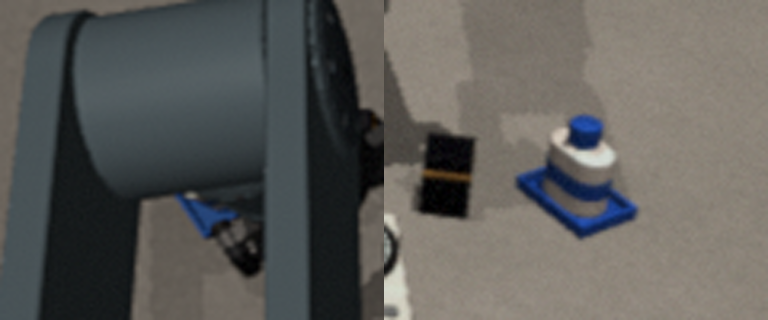

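Blue bottle sits flat in its tray (right half, around (585,180)) and the carton is untouched. Red next.

Request:
{"op": "send_rows", "data": {"series": [[[0, 0, -6.4], [-78, -431, -25], -1], [[0, 0, -6.4], [-78, -431, -25], -1], [[0, 0, -6.4], [-78, -431, -25], -1], [[0, 0, -6.4], [-78, -431, -25], -1], [[0, 0, -6.4], [-78, -431, -25], -1], [[0, 0, -6.4], [-78, -431, -25], -1], [[0, 0, -6.4], [-78, -431, -25], -1], [[0, 0, -6.4], [-78, -431, -25], -1], [[0, 0, -6.4], [-78, -431, -25], -1], [[0, 0, -6.4], [-78, -431, -25], -1]]}}

```text
time_s: 11.52
eef_pos: [0.3905, -0.2212, 0.1281]
eef_rot: [-0.0, -0.269, 0.963, 0.0]
wrist_force: [0.5, 0.1, -0.2]
opening: 1.0
grasp_force: 0.0
```

Request:
{"op": "send_rows", "data": {"series": [[[0, 0, 0], [0, 0, 0], -1], [[0, 0, 0], [0, 0, -40], -1], [[0, 0, 0], [0, 0, -80], -1], [[0, 0, 0], [0, 0, -102], -1], [[0, 0, 0], [0, 0, -110], -1], [[0, 0, 0], [0, 0, -110], -1], [[0, 0, 0], [0, 0, -110], 1], [[0, 0, 0], [0, 0, -110], 1], [[0, 0, 0], [0, 0, -110], 1], [[0, 0, 0], [0, 0, -110], 1]]}}

```text
time_s: 12.78
eef_pos: [0.3908, -0.2233, 0.0192]
eef_rot: [0.0, -0.268, 0.963, -0.001]
wrist_force: [0.4, 0.2, 5.7]
opening: 0.438
grasp_force: 60.2
```

Request:
{"op": "send_rows", "data": {"series": [[[0, 0, 0], [0, 0, 0], 1], [[0, 0, 0], [0, 0, 0], 1], [[0, 0, 0], [0, 0, 0], 1], [[0, 0, 0], [0, 0, 10], 1], [[0, 0, 0], [0, 0, 30], 1], [[0, 0, 0], [0, 0, 60], 1], [[0, 0, 0], [0, 0, 90], 1], [[0, 0, 0], [0, 0, 110], 1], [[0, 0, 0], [0, 0, 110], 1]]}}

```text
time_s: 13.9
eef_pos: [0.3911, -0.2236, 0.1301]
eef_rot: [0.001, -0.268, 0.963, -0.002]
wrist_force: [-0.4, -0.4, -1.4]
opening: 0.435
grasp_force: 59.8
```

Request:
{"op": "send_rows", "data": {"series": [[[0, 0, -4], [15, 7, 0], 1], [[0, 0, -11], [50, 22, 0], 1], [[0, 0, -18], [88, 40, 0], 1], [[0, 0, -25], [125, 57, 0], 1], [[0, 0, -32], [162, 74, 0], 1], [[0, 0, -40], [200, 91, 0], 1], [[0, 0, -47], [235, 107, 0], 1], [[0, 0, -54], [263, 120, 0], 1], [[0, 0, -54], [263, 120, 0], 1], [[0, 0, -54], [263, 120, 0], 1]]}}

```text
time_s: 15.15
eef_pos: [0.6519, -0.1026, 0.1267]
eef_rot: [-0.001, 0.198, 0.98, 0.0]
wrist_force: [-0.3, 0.2, -1.2]
opening: 0.437
grasp_force: 60.0
```

Run:
```python
from h import *
for c in("top","scene"):
    d=camera(c)
    for t in("bottle_red_mid","tray_red"): print(t,[(np.round(r["xyz"],3).tolist(),round(r["conf"],2)) for r in spotter.landmark_of(t,c)])
o=telemetry.get_obs();print(o["eef_pos"],o["eef_rot"])
x,y=proj(d,[[.653,-.103,.08]])[0].astype(int)
save("s5",d["pixels"][max(0,y-60):y+60,x-70:x+70],4)
```

```text
bottle_red_mid [([0.644, 0.162, 0.022], 0.7), ([0.526, -0.366, 0.0], 0.67)]
tray_red []
bottle_red_mid [([0.65, -0.102, 0.147], 0.78)]
tray_red [([0.656, -0.101, 0.0], 0.64)]
[ 0.65279717 -0.10319833  0.12844554] [ 1.79828461e-05  1.98497897e-01  9.80101313e-01 -2.91643540e-05]
```

View pics/s5.png

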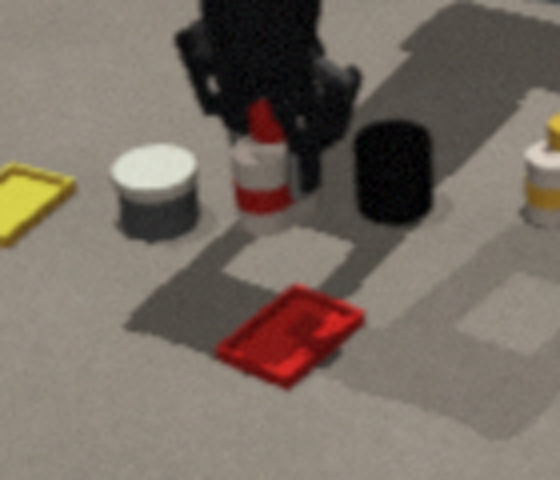

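The red bottle hangs upright at (262,170) above the red tray (290,335), so I'm lowering it with a small x trim.

Request:
{"op": "send_rows", "data": {"series": [[[0, 0, 0], [2, 0, -30], 1], [[0, 0, 0], [2, 0, -60], 1], [[0, 0, 0], [2, 0, -85], 1], [[0, 0, 0], [2, 0, -98], 1], [[0, 0, 0], [2, 0, -105], 1], [[0, 0, 0], [2, 0, -105], 1], [[0, 0, 0], [2, 0, -105], 0], [[0, 0, 0], [2, 0, -105], -1], [[0, 0, 0], [2, 0, -105], -1], [[0, 0, 0], [2, 0, -105], -1]]}}

```text
time_s: 16.7
eef_pos: [0.6553, -0.1028, 0.0234]
eef_rot: [0.0, 0.198, 0.98, -0.0]
wrist_force: [-0.7, 0.2, 0.3]
opening: 1.0
grasp_force: 0.0
```

Request:
{"op": "send_rows", "data": {"series": [[[0, 0, 0], [0, 0, 0], -1], [[0, 0, 0], [0, 0, 0], -1], [[0, 0, 0], [0, 0, 40], -1], [[0, 0, 0], [0, 0, 80], -1], [[0, 0, 0], [0, 0, 105], -1], [[0, 0, -6], [-40, 35, 105], -1], [[0, 0, -15], [-80, 70, 105], -1], [[0, 0, -24], [-120, 105, 105], -1], [[0, 0, -31.5], [-160, 140, 105], -1], [[0, 0, -31.5], [-196, 165, 105], -1]]}}

```text
time_s: 17.95
eef_pos: [0.4576, 0.0635, 0.1283]
eef_rot: [0.0, 0.457, 0.889, 0.0]
wrist_force: [-0.1, -0.4, -0.3]
opening: 1.002
grasp_force: 0.0
```

Request:
{"op": "send_rows", "data": {"series": [[[0, 0, 0], [0, 0, 0], -1], [[0, 0, 0], [0, 0, 0], -1]]}}

```text
time_s: 18.2
eef_pos: [0.4602, 0.062, 0.1289]
eef_rot: [0.001, 0.457, 0.89, 0.0]
wrist_force: [-0.4, 0.1, -0.2]
opening: 0.996
grasp_force: 0.0
```

Run:
```python
from h import *
for c in("top","scene"):
    d=camera(c)
    for t in("bottle_red_mid","tray_red","tub","bottle_yellow_mid"): print(t,[(np.round(r["xyz"],3).tolist(),round(r["conf"],2)) for r in spotter.landmark_of(t,c)])
o=telemetry.get_obs();print(o["eef_pos"],o["eef_rot"])
save("s6",d["pixels"][100:300,80:400],2.4)
```

```text
bottle_red_mid [([0.655, -0.1, 0.048], 0.6)]
tray_red [([0.654, -0.105, -0.003], 0.65)]
tub [([0.523, -0.239, 0.0], 0.91), ([0.53, -0.368, 0.0], 0.27)]
bottle_yellow_mid [([0.461, 0.065, 0.036], 0.48)]
bottle_red_mid [([0.657, -0.102, 0.045], 0.76)]
tray_red [([0.657, -0.102, -0.0], 0.81)]
tub [([0.524, -0.245, -0.002], 0.7)]
bottle_yellow_mid [([0.463, 0.06, 0.041], 0.7)]
[0.45931197 0.06209307 0.12816805] [-1.12790663e-04  4.57045567e-01  8.89443272e-01 -4.84664939e-05]
```

View pics/s6.png

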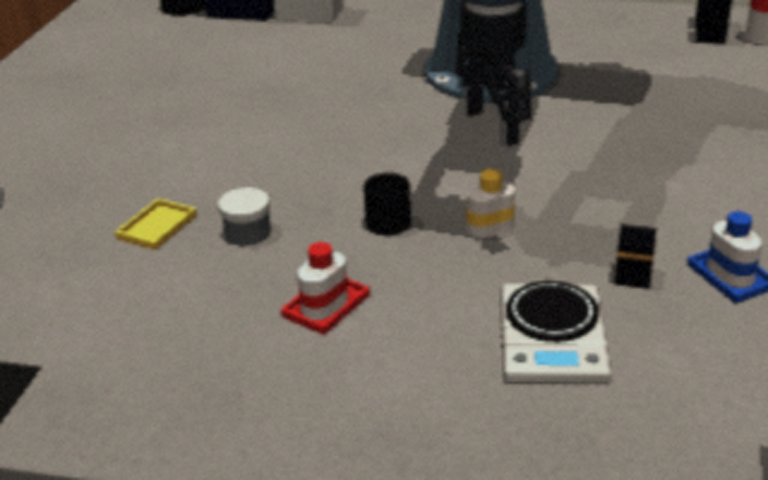

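The red bottle stands in its tray (325,290) and the gripper is over the yellow bottle (490,205). I'm grasping yellow.

Request:
{"op": "send_rows", "data": {"series": [[[0, 0, 0], [0, 0, -40], -1], [[0, 0, 0], [0, 0, -80], -1], [[0, 0, 0], [0, 0, -102], -1], [[0, 0, 0], [0, 0, -110], -1], [[0, 0, 0], [0, 0, -110], -1], [[0, 0, 0], [0, 0, -110], 1], [[0, 0, 0], [0, 0, -110], 1], [[0, 0, 0], [0, 0, -110], 1], [[0, 0, 0], [0, 0, -110], 1], [[0, 0, 0], [0, 0, -110], 1]]}}

```text
time_s: 19.95
eef_pos: [0.4601, 0.0622, 0.0192]
eef_rot: [0.001, 0.457, 0.89, 0.0]
wrist_force: [-1.0, 0.9, 6.5]
opening: 0.439
grasp_force: 60.8
```

Request:
{"op": "send_rows", "data": {"series": [[[0, 0, 0], [0, 0, 0], 1], [[0, 0, 0], [0, 0, 0], 1], [[0, 0, 0], [0, 0, 0], 1], [[0, 0, 0], [0, 0, 10], 1], [[0, 0, 0], [0, 0, 30], 1], [[0, 0, 0], [0, 0, 60], 1], [[0, 0, 0], [0, 0, 90], 1], [[0, 0, 0], [0, 0, 110], 1], [[0, 0, 0], [0, 0, 110], 1]]}}

```text
time_s: 21.08
eef_pos: [0.4603, 0.0622, 0.13]
eef_rot: [0.002, 0.457, 0.89, 0.001]
wrist_force: [-0.8, -0.4, -0.3]
opening: 0.44
grasp_force: 60.3
```

Request:
{"op": "send_rows", "data": {"series": [[[0, 0, 2], [3, -18, 0], 1], [[0, 0, 5], [9, -55, 0], 1], [[0, 0, 9], [16, -98, 0], 1], [[0, 0, 13], [23, -142, 0], 1], [[0, 0, 17], [30, -185, 0], 1], [[0, 0, 21], [37, -228, 0], 1], [[0, 0, 25], [44, -272, 0], 1], [[0, 0, 29], [51, -315, 0], 1], [[0, 0, 34], [58, -358, 0], 1], [[0, 0, 37], [65, -400, 0], 1]]}}

```text
time_s: 22.32
eef_pos: [0.5235, -0.3385, 0.1264]
eef_rot: [-0.001, 0.15, 0.989, 0.001]
wrist_force: [0.1, -0.6, -2.2]
opening: 0.44
grasp_force: 60.3
```

Request:
{"op": "send_rows", "data": {"series": [[[0, 0, 2.5], [4, -28, 0], 1], [[0, 0, 2.5], [4, -28, 0], 1], [[0, 0, 2.5], [4, -28, 0], 1]]}}

```text
time_s: 22.7
eef_pos: [0.5275, -0.3644, 0.1267]
eef_rot: [-0.001, 0.13, 0.992, 0.001]
wrist_force: [0.1, 0.3, -2.1]
opening: 0.439
grasp_force: 60.5
```

Run:
```python
from h import *
for c in("top","scene"):
    d=camera(c)
    for t in("bottle_yellow_mid","tray_yellow"): print(t,[(np.round(r["xyz"],3).tolist(),round(r["conf"],2)) for r in spotter.landmark_of(t,c)])
o=telemetry.get_obs();print(o["eef_pos"],o["eef_rot"])
x,y=proj(d,[[.528,-.366,.08]])[0].astype(int)
save("s7",d["pixels"][max(0,y-60):y+60,max(0,x-70):x+70],4)
```

```text
bottle_yellow_mid []
tray_yellow [([0.53, -0.368, -0.0], 0.53)]
bottle_yellow_mid [([0.526, -0.367, 0.148], 0.71)]
tray_yellow []
[ 0.52836468 -0.36496402  0.12839491] [5.60250310e-06 1.29044605e-01 9.91638790e-01 5.84228216e-06]
```

View pics/s7.png

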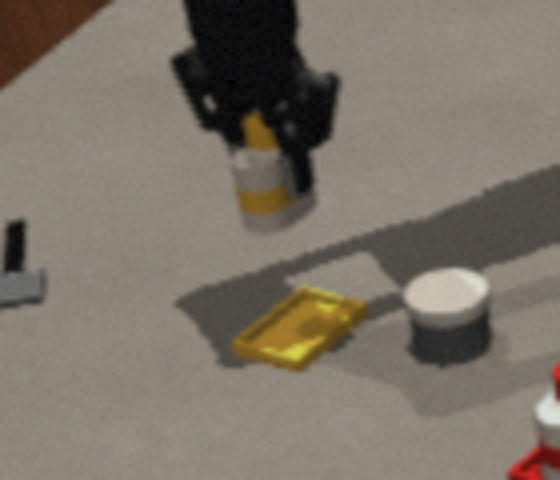

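The yellow bottle is upright at (262,170) over its tray (300,328), so I'm lowering it and then moving on to the pot.

Request:
{"op": "send_rows", "data": {"series": [[[0, 0, 0], [1, -1, -30], 1], [[0, 0, 0], [1, -1, -60], 1], [[0, 0, 0], [1, -1, -85], 1], [[0, 0, 0], [1, -1, -98], 1], [[0, 0, 0], [1, -1, -105], 1], [[0, 0, 0], [1, -1, -105], 1], [[0, 0, 0], [1, -1, -105], 0], [[0, 0, 0], [1, -1, -105], -1], [[0, 0, 0], [1, -1, -105], -1], [[0, 0, 0], [1, -1, -105], -1]]}}

```text
time_s: 24.25
eef_pos: [0.5293, -0.3668, 0.0235]
eef_rot: [0.0, 0.129, 0.992, -0.0]
wrist_force: [0.8, -0.7, 0.1]
opening: 1.005
grasp_force: 0.0
```

Request:
{"op": "send_rows", "data": {"series": [[[0, 0, 0], [0, 0, 0], -1], [[0, 0, 0], [0, 0, 0], -1], [[0, 0, 0], [0, 0, 40], -1], [[0, 0, 0], [0, 0, 80], -1], [[0, 0, 0], [0, 0, 105], -1], [[0, 0, 0], [-12, 60, 105], -1], [[0, 0, 0], [-24, 120, 105], -1], [[0, 0, 0], [-36, 180, 105], -1], [[0, 0, 0], [-47, 240, 105], -1], [[0, 0, 0], [-58, 294, 105], -1]]}}

```text
time_s: 25.5
eef_pos: [0.4706, -0.0708, 0.1285]
eef_rot: [0.0, 0.129, 0.992, 0.0]
wrist_force: [1.2, 0.6, 0.6]
opening: 1.003
grasp_force: 0.0
```

Request:
{"op": "send_rows", "data": {"series": [[[0, 0, 0], [0, 0, 0], -1], [[0, 0, 0], [0, 0, 0], -1]]}}

```text
time_s: 25.75
eef_pos: [0.4718, -0.0731, 0.1287]
eef_rot: [0.001, 0.129, 0.992, -0.0]
wrist_force: [0.4, -0.2, 0.0]
opening: 1.002
grasp_force: 0.0
```

Run:
```python
from h import *
for c in("top","scene"):
    d=camera(c)
    for t in("bottle_yellow_mid","tray_yellow","tub","pot_mid"): print(t,[(np.round(r["xyz"],3).tolist(),round(r["conf"],2)) for r in spotter.landmark_of(t,c)])
o=telemetry.get_obs();print(o["eef_pos"],o["eef_rot"])
save("s8",d["pixels"][100:300,80:400],2.4)
```

```text
bottle_yellow_mid [([0.528, -0.363, 0.043], 0.66)]
tray_yellow [([0.528, -0.369, -0.001], 0.6)]
tub [([0.524, -0.239, 0.0], 0.73), ([0.539, 0.245, 0.001], 0.47)]
pot_mid [([0.47, -0.074, 0.028], 0.82)]
bottle_yellow_mid [([0.531, -0.37, 0.045], 0.74)]
tray_yellow [([0.532, -0.366, -0.003], 0.46)]
tub [([0.521, -0.248, -0.003], 0.6)]
pot_mid [([0.473, -0.073, 0.033], 0.76)]
[ 0.471192   -0.07304799  0.12818057] [-1.11962841e-04  1.29739121e-01  9.91548157e-01  1.82041150e-05]
```

View pics/s8.png

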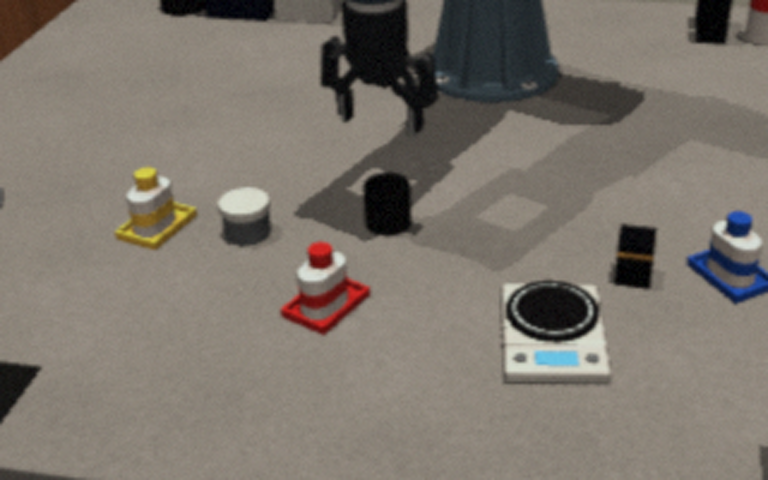

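All three bottles are in their trays, and the gripper hangs centred on the pot (388,203). I'm grasping the pot.

Request:
{"op": "send_rows", "data": {"series": [[[0, 0, 0], [0, 0, -40], -1], [[0, 0, 0], [0, 0, -75], -1], [[0, 0, 0], [0, 0, -100], -1], [[0, 0, 0], [0, 0, -110], -1], [[0, 0, 0], [0, 0, -110], -1], [[0, 0, 0], [0, 0, -110], 1], [[0, 0, 0], [0, 0, -110], 1], [[0, 0, 0], [0, 0, -110], 1], [[0, 0, 0], [0, 0, -110], 1], [[0, 0, 0], [0, 0, -110], 1]]}}

```text
time_s: 27.5
eef_pos: [0.4726, -0.0732, 0.0198]
eef_rot: [0.001, 0.129, 0.992, -0.0]
wrist_force: [-0.1, 0.7, 5.4]
opening: 0.674
grasp_force: 64.5
```

Request:
{"op": "send_rows", "data": {"series": [[[0, 0, 0], [0, 0, 0], 1], [[0, 0, 0], [0, 0, 0], 1], [[0, 0, 0], [0, 0, 10], 1], [[0, 0, 0], [0, 0, 30], 1], [[0, 0, 0], [0, 0, 60], 1], [[0, 0, 0], [0, 0, 90], 1], [[0, 0, 0], [0, 0, 110], 1], [[0, 0, 0], [0, 0, 110], 1]]}}

```text
time_s: 28.5
eef_pos: [0.4725, -0.0732, 0.1304]
eef_rot: [0.002, 0.129, 0.992, -0.001]
wrist_force: [0.8, -0.1, -0.1]
opening: 0.677
grasp_force: 64.2
```

Request:
{"op": "send_rows", "data": {"series": [[[0, 0, 0], [9, 12, 0], 1], [[0, 0, 0], [30, 40, 0], 1], [[0, 0, 0], [54, 72, 0], 1], [[0, 0, 0], [79, 105, 0], 1], [[0, 0, 0], [104, 138, 0], 1], [[0, 0, 0], [129, 171, 0], 1], [[0, 0, 0], [155, 206, 0], 1], [[0, 0, 0], [174, 231, 0], 1], [[0, 0, 0], [174, 231, 0], 1], [[0, 0, 0], [174, 231, 0], 1]]}}

```text
time_s: 29.75
eef_pos: [0.644, 0.1585, 0.1265]
eef_rot: [-0.001, 0.129, 0.992, -0.0]
wrist_force: [-0.8, -0.5, -1.5]
opening: 0.683
grasp_force: 64.4
```

Run:
```python
from h import *
for c in("top","scene"):
    d=camera(c)
    for t in("pot_mid","scale_top"): print(t,[(np.round(r["xyz"],3).tolist(),round(r["conf"],2)) for r in spotter.landmark_of(t,c)])
o=telemetry.get_obs();print(o["eef_pos"],o["eef_rot"],o["wrist_force"])
x,y=proj(d,[[.645,.158,.08]])[0].astype(int)
save("s9",d["pixels"][max(0,y-60):y+60,max(0,x-70):x+70],4)
```

```text
pot_mid [([0.64, 0.152, 0.135], 0.48)]
scale_top [([0.644, 0.161, 0.02], 0.69)]
pot_mid [([0.645, 0.154, 0.139], 0.55)]
scale_top [([0.645, 0.155, 0.023], 0.65)]
[0.64508795 0.15759053 0.12845916] [2.74407129e-05 1.29935313e-01 9.91522473e-01 1.47613471e-06] [ 0.28777072  0.61651464 -0.60037373]
```

View pics/s9.png

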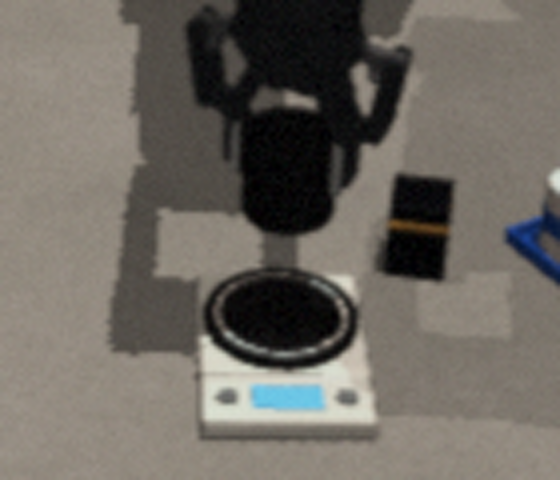

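The pot hangs upright at (287,170), directly behind and above the ring (282,315). I'm lowering it by 85 mm.

Request:
{"op": "send_rows", "data": {"series": [[[0, 0, 0], [0, 1, -25], 1], [[0, 0, 0], [0, 1, -50], 1], [[0, 0, 0], [0, 1, -70], 1], [[0, 0, 0], [0, 1, -80], 1], [[0, 0, 0], [0, 1, -85], 1], [[0, 0, 0], [0, 1, -85], 1], [[0, 0, 0], [0, 1, -85], 0], [[0, 0, 0], [0, 1, -85], -1], [[0, 0, 0], [0, 1, -85], -1], [[0, 0, 0], [0, 1, -85], -1]]}}

```text
time_s: 31.3
eef_pos: [0.6453, 0.1593, 0.0434]
eef_rot: [0.0, 0.129, 0.992, 0.0]
wrist_force: [0.1, 0.5, 1.2]
opening: 1.004
grasp_force: 0.0
```

Request:
{"op": "send_rows", "data": {"series": [[[0, 0, 0], [0, 0, 0], -1], [[0, 0, 0], [0, 0, 0], -1], [[0, 0, 0], [0, 0, 40], -1], [[0, 0, 0], [0, 0, 80], -1], [[0, 0, 0], [0, 0, 120], -1], [[0, 0, 0], [-60, -40, 150], -1], [[0, 0, 0], [-120, -90, 150], -1], [[0, 0, 0], [-180, -140, 150], -1], [[0, 0, 0], [-240, -170, 150], -1], [[0, 0, 0], [-240, -170, 150], -1]]}}

```text
time_s: 32.55
eef_pos: [0.4033, -0.0115, 0.1933]
eef_rot: [0.0, 0.129, 0.992, -0.0]
wrist_force: [0.8, -0.5, 0.3]
opening: 1.0
grasp_force: 0.0
```

Run:
```python
from h import *
for c in("top","scene"):
    d=camera(c)
    for t in("pot_mid","scale_top","carton","tub","bottle_red_mid","bottle_blue_mid","bottle_yellow_mid"): print(t,[(np.round(r["xyz"],3).tolist(),round(r["conf"],2)) for r in spotter.landmark_of(t,c)[:2]])
    if c=="top": save("t10",ortho(d,0.024,0.3,0.75,-0.45,0.45,0.88))
save("s10",d["pixels"][100:300,80:420],2.3)
```

```text
pot_mid [([0.645, 0.154, 0.054], 0.72)]
scale_top [([0.642, 0.162, 0.02], 0.75)]
carton [([0.539, 0.243, 0.0], 0.56)]
tub [([0.523, -0.238, 0.002], 0.95)]
bottle_red_mid [([0.655, -0.103, 0.044], 0.82), ([0.647, 0.159, 0.02], 0.45)]
bottle_blue_mid [([0.516, 0.36, 0.042], 0.59), ([0.643, 0.161, 0.025], 0.3)]
bottle_yellow_mid [([0.646, 0.154, 0.053], 0.74), ([0.53, -0.362, 0.046], 0.66)]
pot_mid [([0.644, 0.158, 0.054], 0.67)]
scale_top [([0.645, 0.162, 0.024], 0.7), ([0.532, -0.364, -0.001], 0.62)]
carton [([0.54, 0.244, 0.0], 0.7)]
tub [([0.523, -0.247, 0.0], 0.76)]
bottle_red_mid [([0.657, -0.102, 0.047], 0.82)]
bottle_blue_mid [([0.521, 0.359, 0.044], 0.9)]
bottle_yellow_mid [([0.532, -0.369, 0.045], 0.98)]
```

View pics/s10.png

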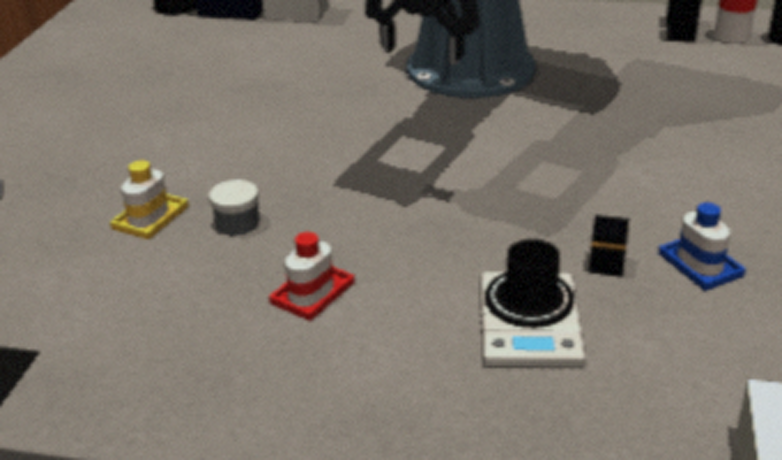

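View pics/t10.png

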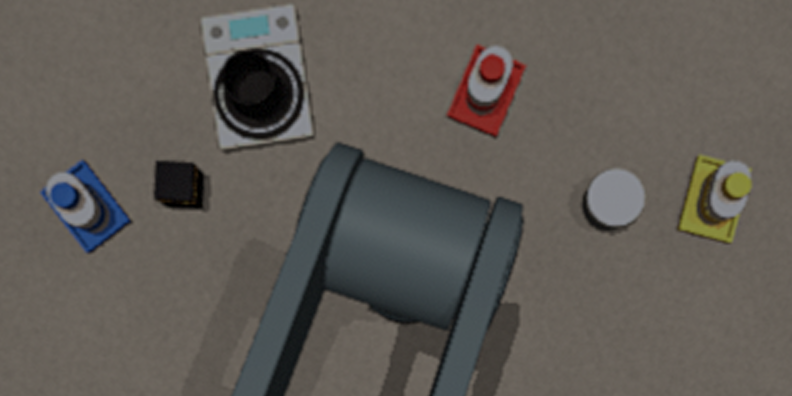

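Both views show the three bottles flat and lengthwise in their trays. The pot is inside the ring (scene ~(532,280)), and the tub and carton have not moved.

```bash
python3 -c "from bench import ctrl; print(ctrl.hand_in())"
```

```text
the job is handed in; nothing more can be done
None
```

I handed the job in at about 33 s: in the last pictures all three bottles stand flat and lengthwise in their own trays, the pot is centred on the scale's ring, and the tub and carton have not moved; the hand-in gave no verdict.

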